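Shut and latch the iron gate of the bird-box niche

ROBOT

A 7-joint arm with a two-finger parallel gripper is mounted at the origin on the work surface. World frame = base frame: x ahead of the robot, y to its left, z up, the work surface at z = 0. Lengths are in mm, angles in rad, forces in N, time in s.
With the tool pointing down it reaches from about 400 to 850 mm from the base axis. Payload 10.4 kg.
Tool frame: the origin (TCP) lies on the centre line of the jaws, within the pads' length; the fingertips stand 11 mm ahead of it and the grasp point (between the pads) lies 8 mm behind it (tips_ahead is the distance from the TCP to the fingertips, in mm); y points along the fingers, z is the direction in which the jaws open and shut, and the axes are right-handed (so a half turn about y gives the same grasp; the last joint's range is limited). The gripper opens to 85 mm and grips with 20 to 120 N. Pads are 22 mm wide; open, the fingers measure 114 mm over their backs; the gripper's body (76 mm by 85 mm) begins 54 mm behind the grasp point. The pads swing forward as they close: fully open they stand 13 mm farther back than shut.
Start: joints at [-1.16, 0.332, -0.065, 1.46, 0.022, 1.35, -0.088], TCP at [262.691, 567.136, 242.338] pointing down, gripper open.
Joint ranges: [-2.6, 2.6], [-0.5, 2.12], [-1.47, 1.34], [0.16, 2.42], [-1.27, 4.41], [0.06, 2.06], [-2.6, 2.6]. Speed limits (rad/s): [2.22, 2.22, 2.79, 2.79, 3.14, 3.14, 3.14].

INTERFACE

Orientations are given as a unit quaternion [x, y, z, w].
In Python, from rig import * gives the robot as it stands.
- The arm moves only by the tool servo_tool, never from a script. Its argument "plan" is one flat list of numbers, 5 for each row, row after row: the shift along the tool's x, y, z in cm, then the turn about the tool's y in degrees, then the finger opening in cm, from 0 to 8.54. In form: [dx, dy, dz, yaw, gripper, dx, dy, dz, yaw, gripper, ...]. A call has 1 to 12 rows; each row is the pose to reach, as a shift and turn from the pose measured when the call began, along the tool's axes at that moment; what a row does not reach only later rows make up. A row lasts 1/8 s, in which the tool goes at most 62.5 mm and 10.7 degrees, less where a joint would pass 70% of its speed; a pose out of reach is approached as far as the arm can. A call with a gripper value outside its range is refused whole. The fingers move at their own pace and stop on an object; "force" is the grip in N (left out, the last holds). Time passes only in rows, so rows that repeat a pose let the fingers close. It gives the time, the measured TCP pose, the force and the opening at its end, in the units of the state.
- observe(): the state, without advancing time (a new reading comes with each control period).
- grab_frame(name): name is "scene" or "top" or "wrist"; returns a dict with "color" (384x512x3 uint8, red, green, blue), "range_z" (384x512 float32, mm along the optical axis (not along the pixel's ray), 0 where there is no reading), "fx", "fy", "cx", "cy" (pixels), "rvec" (rotation vector, rad) and "tvec" (3), from world to camera coordinates, as OpenCV has them; the wrist camera has in their place "T_tool_cam" (4x4, takes a point from camera to tool coordinates, whose origin is the TCP and whose axes are the tool frame's). Camera axes: x right, y down, z forward; pixel columns grow to the right and rows downward; lengths in mm; the calibration is good to about 2 mm. A picture is of the moment at which its call begins: read the wrist's pose just before it.
- sign_off(): hands the job in, once; it reports no verdict.
The state is a dict: "clock": time; "joint_pos": joint angles; "qvel": joint speeds; "joint_efforts": joint torques, N m; "eef_pos": TCP position; "eef_rot": TCP orientation; "force": force on the tool from outside, world axes, zero at the start; "ft_torque": the same for the moment, N m; "opening": finger opening in mm.
Only numpy, scipy, OpenCV 4.12 (cv2) and the standard library are available. Lean on these libraries where they do the work, as an engineer would, in place of code of your own. Each camera call takes 0.05 s, during which the arm holds its last target. There are 200 camera calls.

TASK

Close up the niche for the night, pushing only with the shut fingers and picking up nothing: push the iron gate gently shut against its stop, without slamming it, then press the raised latch bar down level into its keeper, and last push the small brass snib along, as far as it goes, over the tip of the bar. Do it in that order without pinching or straining the ironwork, leave everything on the bench and in the niche where it lies, and finish with the hand clear.

Things in the scene. Friction and masses are not known exactly. Their poses are not given: they have to be found in the camera images.
- niche: Niche of dark soapstone slabs, 200 mm high, iron grating in its top. Origin: on the bench, under the latch edge of the shut gate, in the gate's front plane. -x points out of its front, +y along the shut gate to the hinge, z up. The latch pier (y -130 to -5 mm, front face at x = 0) carries keeper and snib; the hinge pier begins at y = 248 mm. For 80 mm in front there are only the fittings listed.
- gate_hinge (a point): Point on the upright hinge axis of the gate, at the height of the top rail: niche frame (0, 240, 192) mm.
- gate (a joint): Black wrought-iron gate, 238 mm wide, 199 mm high, about 1.3 kg. Angle in rad: 0 shut against its stop, growing as the free edge swings out to the front (to niche -x; clockwise seen from above). Starts ajar, stays where it is left; 0.3 N m of hinge friction.
- gate_push (a point): Good place to push: front face of the gate's top rail (14 mm high, its centre 192 mm above the bench), 135 mm from the hinge axis. Moves with the gate and has its axes: -x out of its front, +y along it to the hinge. A lower flat rail spans 146 to 168 mm in the same plane. Strap hinges end 60 mm from the hinge axis; the bar's pivot plate begins 163 mm from it.
- latch_bar (a joint): Bright iron latch bar on the front of the gate, angle in rad: 0 level in the keeper on the pier (its stop), positive = free end raised. Starts at 0.4 to 0.55, stays where it is left; the pad needs about 3 N. Pivot on the gate 175 mm from the hinge axis, 160 mm above the bench; the bar runs 106 mm from it, away from the hinge, past the gate's edge.
- bar_pad (a point): Centre of the top of the bar's thumb pad, a flat lip 34 mm along the bar, 32 mm wide, standing 11 to 43 mm in front of the gate, 75 mm from the bar's pivot. Moves with bar and gate. Gate shut and bar level: at niche frame (-28, -10, 166.5) mm, with the niche's axes. The guide staple beside it stands 18 mm out of the gate, 210 mm from the hinge axis.
- snib (a joint): Brass sliding snib (small round bolt with an upright tab) on the front of the latch pier, in m: 0 drawn back, 0.030 fully home over the tip of the level latch bar. Slides along niche +y (towards the hinge) against 2.5 N of friction and stays where it is left. Starts drawn back.
- snib_tab (a point): Middle of the outer face (looking to niche -y) of the snib's upright tab: 26 mm wide, 34 mm high, 8 mm thick, standing 28 to 54 mm in front of the pier, top 203 mm and foot 169 mm above the bench. Push this face towards niche +y. Drawn back it lies at niche frame (-41, -92, 186) mm.
- bird_box: Silver singing-bird box, 66 x 100 x 40 mm, standing inside the niche; origin under its centre. To be left alone.
- box_lid: Silver singing-bird box lid, flat, 64 x 94 x 7 mm, with an oblong opening; lies loose; origin under its centre. To be left alone.
- bird_call: Brass bird-call piston lying on the bench, 103 mm long, 25 mm thick; origin on the bench under the end of its barrel, rod towards its +x. To be left alone.
- screwdriver_a: Longer blued-steel screwdriver lying on the bench, 112 mm; origin on the bench under the middle, blade to its +x. To be left alone.
- screwdriver_b: Shorter blued-steel screwdriver lying on the bench, 95 mm; origin and axes as the other. To be left alone.
- dial_ring: Tortoiseshell dial ring lying flat, 58 mm outside, 44 mm inside, 5 mm high; origin under its centre. To be left alone.
- loupe: Black horn loupe, 34 mm across, 24 mm high; origin under its centre. To be left alone.
- oil_cup: Brass oil cup with a lid, 42 mm across, 36 mm high; origin under its centre. To be left alone.

How it is judged:
By the outcome, as a careful person would: the job done as asked, in the order asked, and still so for the second after the job is handed in, with the robot touching nothing.
It also fails if it takes over 54 s, if anything falls off the work surface, if the arm or the gripper's body presses on something with over 40 N, if the wrist force passes 120 N, or if a joint passes its speed limit or range.

## Working session

There is one attempt and no reset: what is moved stays moved. The work goes in short steps, Python scripts to look and compute and a tool call to move; the robot and the scene stay as the last step left them, time stands still between calls to the robot, and variables do not carry over. Pictures are saved under pics/ and viewed, about 8 in all and at most 12, crops included, and the job is handed in when it is done.

Besides the shell and the picture viewer there is one more tool, called after "Request:" as a command line: name --argument value ..., lists and objects as JSON in quotes. servo_tool: Moves the arm, as the interface text tells. Its arguments: {"type":"object","properties":{"plan":{"type":"array","items":{"type":"number"}},"force":{"type":"number"}},"required":["plan"]}

```bash
mkdir -p pics; ls
cat > h.py <<'E'
from rig import *
import numpy as np, cv2
from scipy.spatial.transform import Rotation as R
def world(f,u,v,z=None):
    z=f["range_z"][int(v),int(u)] if z is None else z
    c=np.array([(u-f["cx"])/f["fx"]*z,(v-f["cy"])/f["fy"]*z,z])
    Rm=cv2.Rodrigues(np.array(f["rvec"],float))[0]
    return Rm.T@(c-np.array(f["tvec"],float).ravel())
def cloud(f):
    v,u=np.mgrid[0:384,0:512]; z=f["range_z"]
    c=np.stack([(u-f["cx"])/f["fx"]*z,(v-f["cy"])/f["fy"]*z,z],-1)
    Rm=cv2.Rodrigues(np.array(f["rvec"],float))[0]
    return (c-np.array(f["tvec"],float).ravel())@Rm
E
python3 - <<'E'
from h import *
import pickle
s=observe();print(s)
for n in("scene","top"):
    f=grab_frame(n);pickle.dump(f,open(n+".pkl","wb"))
    cv2.imwrite(f"pics/{n}0.png",cv2.resize(f["color"][:,:,::-1],(800,600),interpolation=cv2.INTER_CUBIC))
    print(n,f["fx"],f["rvec"],f["tvec"])
E
```

```text
pics
{'clock': 0.0, 'joint_pos': array([-1.15959771,  0.33288295, -0.06471649,  1.46094871,  0.02160279,
        1.34991946, -0.08848614]), 'qvel': array([ 0.00064027,  0.00011514, -0.00044108, -0.00117028,  0.00064966,
        0.00115118, -0.00110245]), 'joint_efforts': array([-1.48544688e-03, -6.25440788e+01,  4.84745682e-02, -3.91605663e+01,
        1.61324884e-02,  9.81865218e-03, -4.07818982e-05]), 'eef_pos': array([262.5415924 , 566.77506558, 241.50552658]), 'eef_rot': array([ 0.69105211, -0.15224183,  0.15206519, -0.69003303]), 'force': array([-0.30792752,  0.24946689, -0.22753511]), 'ft_torque': array([-0.03786135,  0.02132599,  0.01910027]), 'opening': 85.22450267679359}
scene 359.5361526145782 [ 1.13608754  2.41844182 -0.9547658 ] [ 382.68908802 -261.82772793 1346.71002248]
top 400.95277264558166 [ 2.09192351 -2.15295104  0.19597544] [ 18.91627285 603.84036981 984.77716641]
```

View pics/scene0.png

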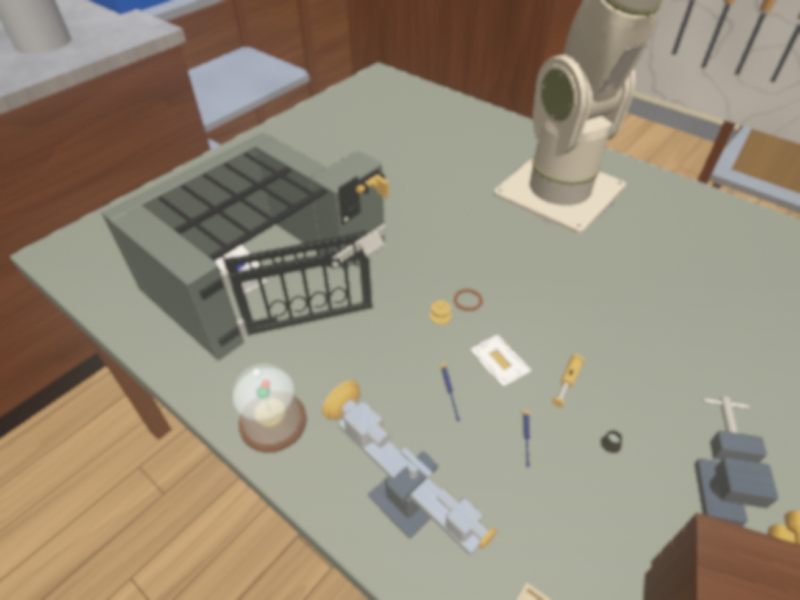

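View pics/top0.png

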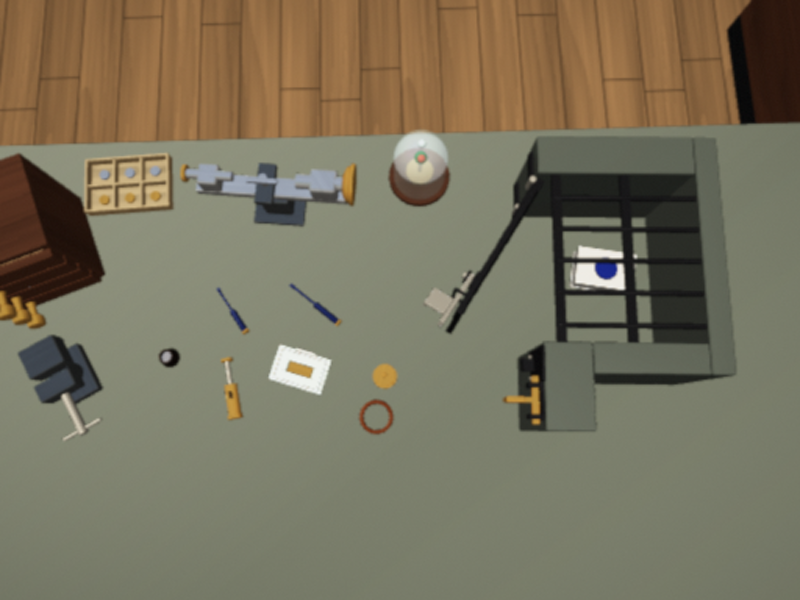

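The scene view shows the gate ajar at left with its bar raised and the snib on the pier (about 370,185). In the top view the hinge is near (535,180), the gate's free edge near (450,330), the pad near (438,298) and the snib near (525,400).

Run:
```python
from h import *
import pickle
f=pickle.load(open("top.pkl","rb"));P=cloud(f);s=512/800
def w(u,v): return world(f,u*s,v*s).round(1)
for n,u,v in [("pierTL",523,352),("piertop",560,385),("wallhinge",600,155),("hingept",533,181),("gatefree",450,328),("gatemid",500,245),("pad",437,299),("snib",538,400),("snibtab",512,400),("bench",460,500),("cup",384,376),("ring",376,401),("globe",420,157),("lathe",345,185)]:
    print(n,w(u,v))
m=(abs(P[...,2]-200)<7)
x=P[m];print(len(x))
# pier+walls mask in image right part
vv,uu=np.nonzero(m);k=(uu>325);Q=x[k][:,:2].astype(np.float32);
print(x[k][:,2].mean())
img=np.where(m,255,0).astype(np.uint8);
col=f["color"][:,:,::-1].copy(); col[m]=(0,0,255)
c=col[80:290,260:480]; cv2.imwrite("pics/top1.png",cv2.resize(c,None,fx=2.8,fy=2.8,interpolation=0))
```

```text
pierTL [ 5.354e+02 -2.201e+02  2.000e-01]
piertop [ 464.7 -227.6  199.5]
wallhinge [ 805.  -313.9  199.8]
hingept [ 774.  -215.1  182.3]
gatefree [569.8 -89.4  71.6]
gatemid [ 670.1 -156.2  198.9]
pad [591.2 -60.6 204.9]
snib [ 445.4 -198.6  185.5]
snibtab [ 445.8 -158.9  202.2]
bench [292.3 -99.2   2.3]
cup [498.   20.7  35.1]
ring [458.4  35.9   5.1]
globe [840.6 -48.  132.5]
lathe [792.8  72.9 141.5]
11449
198.61224521259496
```

View pics/top1.png

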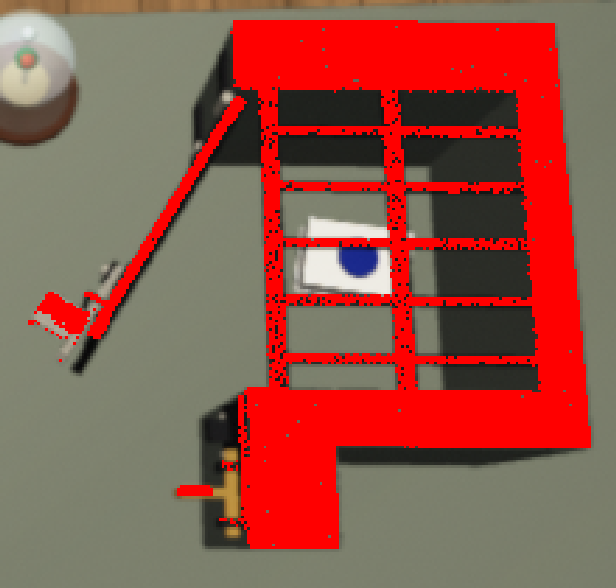

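The red overlay (points near z=200) gives the niche top cleanly: the pier front runs from crop (247,388) to (247,548), and the hinge pier front from (233,20) to (233,90). The gate's top rail runs from (240,100) to (97,335), and the snib tab is at (195,491).

```bash
cat >> h.py <<'E'
import os,json
if os.path.exists("niche.json"):
    N=json.load(open("niche.json")); yaw=N["yaw"]; O=np.array(N["o"]+[0.])
    RN=R.from_euler("z",yaw).as_matrix()
    def n2w(p): return RN@np.array(p,float)+O
    def w2n(p): return (np.asarray(p,float)-O)@RN
E
python3 - <<'E'
from h import *
import pickle
from scipy.optimize import least_squares
f=pickle.load(open("top.pkl","rb"));P=cloud(f)
m=(abs(P[...,2]-199.5)<4)
# front edge points: (crop px/2.8 + offset)
r=lambda v:int(80+v/2.8)
def left(v0,v1,u0):
    out=[]
    for v in range(r(v0),r(v1)):
        us=[u for u in range(u0,470) if m[v,u:u+5].all()]
        if us: out.append(P[v,us[0],:2])
    return np.array(out)
A=left(30,80,int(260+200/2.8)); B=left(410,540,int(260+215/2.8))
print(A[::4].round(1),B[::8].round(1))
def bott(u0,u1,v0,up):
    out=[]
    for u in range(u0,u1):
        vs=[v for v in range(v0-12,v0+12) if (m[v-3:v+1,u].all() and not m[v+1,u])]
        if vs: out.append(P[vs[-1],u,:2])
    return np.array(out)
c=lambda u:int(260+u/2.8)
D=bott(c(262),c(325),r(548),0)   # pier y=-130
Eg=bott(c(290),c(370),r(90),0)
F=np.r_[A,B]
print(D[::6].round(1))
def res(p):
    t,x0,y0=p;ex=np.array([np.cos(t),np.sin(t)]);ey=np.array([-ex[1],ex[0]])
    o=np.array([x0,y0])
    return np.r_[(F-o)@ex,((D-o)@ey+130)]
s=least_squares(res,[-np.pi/2,550,-180],loss="soft_l1");print(s.x,np.abs(s.fun).mean(),res(s.x)[len(F):].mean(), res(s.x)[:len(A)].mean(),res(s.x)[len(A):len(F)].mean())
json.dump(dict(yaw=float(s.x[0]),o=s.x[1:].tolist()),open("niche.json","w"))
E
cat > m.py <<'E'
from h import *
import pickle
f=pickle.load(open("top.pkl","rb"));P=w2n(cloud(f))
print("hinge predicted",n2w([0,240,192]),"tab predicted",n2w([-41,-92,186]))
vv,uu=np.mgrid[0:384,0:512]
def st(k,n):
    q=P[k];print(n,len(q),q.min(0).round(1),np.median(q,0).round(1),q.max(0).round(1))
z=P[...,2]
st((abs(z-203)<4)&(P[...,0]<-20)&(P[...,0]>-70)&(P[...,1]<-60)&(P[...,1]>-140),"tab top")
k=(abs(z-199)<4)&(P[...,0]<-12)&(P[...,1]>40)&(P[...,1]<238)
q=P[k];d=q[:,:2]-[0,240];rr=np.hypot(*d.T);q=q[(rr>60)];d=d[rr>60]
l=np.polyfit(d[:,1],d[:,0],1);print("rail fit",l,"angle",np.arctan(l[0]),"rr max",rr.max(),len(q))
E
python3 m.py
```

```text
[[ 831.5 -220. ]
 [ 821.8 -219.5]
 [ 811.  -218.4]
 [ 801.9 -218.1]
 [ 790.9 -219.2]] [[ 509.6 -207.4]
 [ 492.3 -209.1]
 [ 474.8 -207.7]
 [ 457.6 -204.7]
 [ 440.4 -203.9]
 [ 423.2 -204.1]]
[[ 403.8 -211.5]
 [ 403.4 -225.1]
 [ 403.1 -237.3]
 [ 402.7 -249.6]]
[  -1.60932262  534.37689925 -208.30855648] 1.1808376417148987 0.45644609258373237 -0.09082162308254807 -0.16615805109515575
hinge predicted [ 774.19880825 -217.55257948  192.        ] tab predicted [ 444.02435472 -163.79543821  186.        ]
tab top 47 [-54.3 -90.6 199.6] [-42.8 -88.1 202.7] [-30.  -83.8 205.8]
rail fit [  0.57235004 -13.07064187] angle 0.519840482237546 rr max 773.6633533785129 393
```

```bash
cat >> h.py <<'E'
def go(targets, nyaw=None):
    """rows (cm,deg) from the present pose to niche-frame TCP targets; nyaw: tool x along niche heading (deg)"""
    s=observe();T=R.from_quat(s["eef_rot"]).as_matrix();p=s["eef_pos"]
    print("t",round(s["clock"],2),"tcp niche",w2n(p).round(1),"F niche",(RN.T@s["force"]).round(1),"open",round(s["opening"],1))
    print("tool axes in niche\n",(RN.T@T).round(3))
    for t in targets: print(t,"->",(T.T@(n2w(t)-p)/10).round(2))
def gp(th,r=135,d=0,z=192):
    """niche point on gate front at radius r, d mm out in front"""
    return np.array([-r*np.sin(th)-d*np.cos(th),240-r*np.cos(th)+d*np.sin(th)*1,z])
E
python3 - <<'E'
from h import *
import pickle
f=pickle.load(open("top.pkl","rb"));P=w2n(cloud(f));z=P[...,2]
k=(abs(z-199)<4)&(P[...,0]<-12)&(P[...,0]>-230)&(P[...,1]>60)&(P[...,1]<238)
q=P[k];d=q[:,:2]-[0,240];rr=np.hypot(*d.T);d=d[(rr>40)&(rr<165)]
l=np.polyfit(d[:,1],d[:,0],1);th=np.arctan(l[0]);print("rail",l,th,len(d))
e=np.array([-np.sin(th),-np.cos(th)]);n=np.array([-np.cos(th),np.sin(th)])
print("out-of-front offsets",np.percentile(d@n,[5,50,95]).round(1))
# pad: points in front of gate
D=P[...,:2]-[0,240];r=D@e;o=D@n
k=(o>8)&(o<50)&(r>180)&(r<290)&(z>150)&(z<260)
print("pad r,o,z", len(r[k]))
for lo in range(180,290,10):
    kk=k&(r>=lo)&(r<lo+10)
    if kk.sum(): print(lo,kk.sum(),np.median(o[kk]).round(1),np.median(z[kk]).round(1),z[kk].max().round(1))
go([gp(th,135,60,192+60)])
cam=grab_frame("scene")
c=cam["color"][95:225,60:270,::-1];cv2.imwrite("pics/s1.png",cv2.resize(c,None,fx=3.8,fy=3.8,interpolation=2))
E
```

```text
rail [0.61388888 5.05865414] 0.5505693681701138 201
out-of-front offsets [-8.3 -4.3 -0.3]
pad r,o,z 265
180 13 12.2 169.0 174.2
190 4 10.3 177.6 178.8
200 5 9.4 181.7 202.6
210 24 14.5 188.6 204.5
220 41 23.8 195.8 200.1
230 61 26.2 200.2 205.7
240 64 26.0 205.7 210.1
250 46 27.5 209.9 215.4
260 6 10.1 215.7 218.3
270 1 9.5 212.6 212.6
t 0.1 tcp niche [-764.1 -301.5  241.6] F niche [ 0.  -0.  -0.1] open 85.4
tool axes in niche
 [[ 0.385  0.001 -0.923]
 [ 0.923 -0.     0.385]
 [ 0.    -1.    -0.001]]
[-121.76190045  156.33973704  252.        ] -> [ 66.98  -0.99 -41.65]
```

View pics/s1.png

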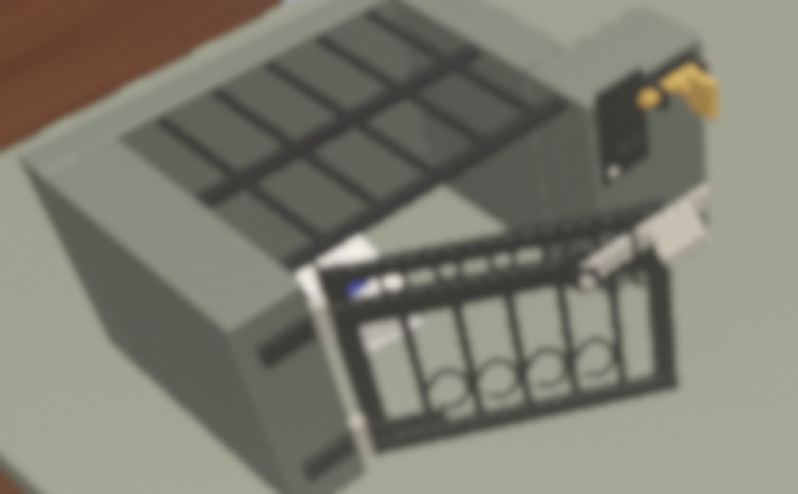

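The crop shows the gate with its bar raised and the pad at (675,230); the snib tab is at (695,90), drawn back, with the keeper plate at (620,120) below and beside it. The gate angle is about 0.55 and the bar about 0.45, which agree with the given sizes.

Request:
servo_tool --plan '[5,-5,-3,0,0,67,-5,-41.5,9,0,67,-5,-41.5,9,0,67,-5,-41.5,9,0,67,-5,-41.5,9,0,67,-5,-41.5,9,0,67,-5,-41.5,9,0,67,-5,-41.5,9,0,67,-5,-41.5,9,0,67,-5,-41.5,9,0,67,-5,-41.5,9,0,67,-5,-41.5,9,0]'

```text
clock: 1.65
eef_pos: [667.8, -48.3, 291.4]
eef_rot: [0.677, -0.206, 0.206, -0.676]
force: [0.7, 0.5, -0.6]
opening: 0.0
```

Run:
```python
from h import *
go([gp(.55,135,60,289),gp(.55,135,45,189)]); print(observe()["joint_pos"].round(2))
```

```text
t 1.65 tcp niche [-165.   127.2  291.4] F niche [-0.5  0.6 -0.6] open 0.0
tool axes in niche
 [[ 0.524  0.001 -0.852]
 [ 0.852 -0.     0.524]
 [ 0.    -1.    -0.001]]
[-121.71424723  156.27042326  289.        ] -> [ 4.75  0.24 -2.16]
[-108.9263794   148.43011482  189.        ] -> [ 4.75 10.24 -3.65]
[-0.3   0.43  0.44  1.27 -0.18  1.48  1.1 ]
```

Request:
servo_tool --plan '[4.7,0,-2,0,0,4.7,5,-3.6,0,0,4.7,10.2,-3.6,0,0,4.7,10.2,-3.6,0,0,4.7,10.2,-4.6,0,0,4.7,10.2,-5.1,0,0,4.7,10.2,-5.1,0,0]'

```text
clock: 2.52
eef_pos: [678.8, -117.9, 191.4]
eef_rot: [0.677, -0.205, 0.207, -0.676]
force: [-0.1, -0.8, -0.2]
opening: -0.0
```

```bash
cat > look.py <<'E'
from h import *
import sys,pickle
f=grab_frame("top");pickle.dump(f,open("top.pkl","wb"));P=w2n(cloud(f));z=P[...,2]
k=(abs(z-199)<4)&(P[...,0]<10)&(P[...,0]>-230)&(P[...,1]>-10)&(P[...,1]<238)
d=P[k][:,:2]-[0,240]
best=max(np.arange(-.05,.7,.005),key=lambda t:((np.abs(d@[-np.cos(t),np.sin(t)]+4)<5)&(d@[-np.sin(t),-np.cos(t)]>30)).sum())
print("gate ang",best)
u0,u1,v0,v1=[int(a) for a in sys.argv[2:6]]
cv2.imwrite(sys.argv[1],cv2.resize(f["color"][v0:v1,u0:u1,::-1],None,fx=3.5,fy=3.5,interpolation=2))
E
python3 look.py pics/top2.png 260 470 80 250
python3 - <<'E'
from h import *
go([gp(.55,135,15,189)])
E
```

```text
gate ang -2.7755575615628914e-17
t 2.58 tcp niche [-96.5 140.9 190.9] F niche [-0.6 -0.2  0.5] open -0.1
tool axes in niche
 [[ 0.524  0.001 -0.852]
 [ 0.852  0.002  0.524]
 [ 0.002 -1.     0.   ]]
[-83.35064374 132.74949796 189.        ] -> [ 0.    0.19 -1.55]
```

View pics/top2.png

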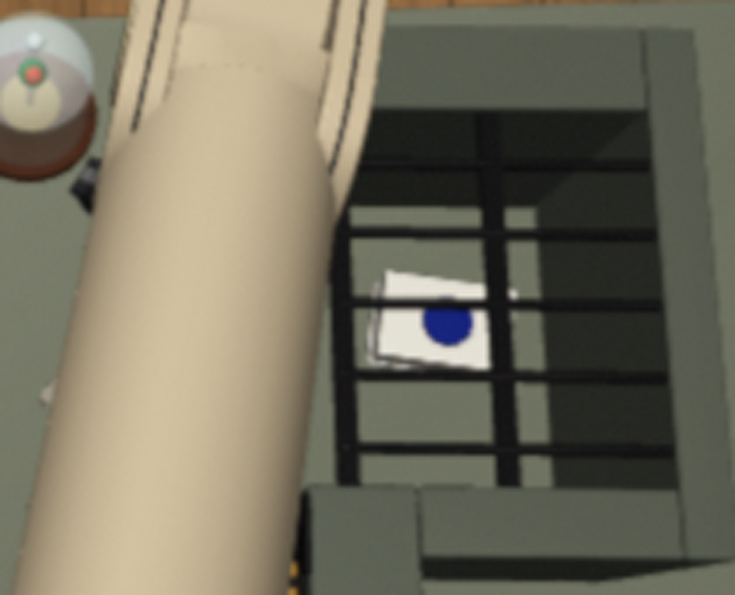

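The arm hides the gate from the top camera, with only its bit of hinge visible, so I'll rely on force and geometry for the push.

```bash
cat > arc.py <<'E'
from h import *
import sys
def arc(ths,d,z,r=135):
    s=observe();T=R.from_quat(s["eef_rot"]).as_matrix();p=s["eef_pos"]
    x=RN.T@T[:,0];cur=np.degrees(np.arctan2(x[0],x[1]))
    print("t",round(s["clock"],2),"F niche",(RN.T@s["force"]).round(2),"tcp",w2n(p).round(1),"hand ang",round(np.radians(cur),3))
    for th in ths: print(round(th,3),(T.T@(n2w(gp(th,r,d,z))-p)/10).round(2),round(np.degrees(th)-cur,1))
if __name__=="__main__": arc(np.linspace(*map(float,sys.argv[1:3]),int(sys.argv[3])),float(sys.argv[4]),190)
E
python3 arc.py .55 .22 12 14.5
```

```text
t 2.58 F niche [-0.55 -0.24  0.45] tcp [-96.5 140.9 190.9] hand ang 0.552
0.55 [ 0.    0.09 -1.6 ] -0.1
0.52 [-0.04  0.09 -2.01] -1.8
0.49 [-0.06  0.09 -2.41] -3.5
0.46 [-0.07  0.09 -2.82] -5.3
0.43 [-0.07  0.09 -3.23] -7.0
0.4 [-0.06  0.09 -3.63] -8.7
0.37 [-0.04  0.09 -4.04] -10.4
0.34 [ 0.    0.09 -4.45] -12.1
0.31 [ 0.05  0.09 -4.85] -13.9
0.28 [ 0.11  0.09 -5.25] -15.6
0.25 [ 0.18  0.09 -5.65] -17.3
0.22 [ 0.27  0.09 -6.05] -19.0
```

Request:
servo_tool --plan '[0,0.1,-0.6,0,0,0,0.1,-1.0,0,0,0,0.1,-1.3,0,0,0,0.1,-1.6,0,0,0,0.1,-1.8,-1,0,-0.05,0.1,-2.0,-1.8,0]'

```text
clock: 3.32
eef_pos: [667.6, -133.2, 189.9]
eef_rot: [-0.68, 0.194, -0.195, 0.68]
force: [2.8, 0.6, -1.5]
opening: -0.2
```

```bash
python3 arc.py .52 .22 11 14.5
```

```text
t 3.33 F niche [-0.73  2.81 -1.47] tcp [-80.2 130.2 189.9] hand ang 0.519
0.52 [ 0.01 -0.01 -0.06] 0.1
0.49 [-0.03 -0.01 -0.46] -1.6
0.46 [-0.05 -0.01 -0.87] -3.4
0.43 [-0.07 -0.01 -1.28] -5.1
0.4 [-0.07 -0.01 -1.69] -6.8
0.37 [-0.06 -0.01 -2.09] -8.5
0.34 [-0.03 -0.01 -2.5 ] -10.2
0.31 [ 0.   -0.01 -2.91] -12.0
0.28 [ 0.05 -0.01 -3.31] -13.7
0.25 [ 0.11 -0.01 -3.71] -15.4
0.22 [ 0.18 -0.01 -4.11] -17.1
```

Request:
servo_tool --plan '[0,0,-0.4,-1.6,0,-0.05,0,-0.85,-3.4,0,-0.05,0,-1.3,-5.1,0,-0.05,0,-1.7,-6.8,0,-0.05,0,-2.1,-8.5,0,0,0,-2.5,-10.2,0,0,0,-2.9,-12,0,0.05,0,-3.3,-13.7,0,0.1,0,-3.7,-15.4,0,0.2,0,-4.1,-17.1,0]'

```text
clock: 4.58
eef_pos: [647.5, -169.2, 189.8]
eef_rot: [0.701, -0.09, 0.091, -0.701]
force: [-0.9, 2.9, -0.0]
opening: 0.4
```

```bash
python3 arc.py .22 .04 12 14.5
```

```text
t 4.58 F niche [-2.85 -1.03 -0.05] tcp [-43.4 111.5 189.8] hand ang 0.218
0.22 [-0.01 -0.02  0.02] 0.1
0.204 [-0.04 -0.02 -0.2 ] -0.8
0.187 [-0.05 -0.02 -0.43] -1.8
0.171 [-0.07 -0.02 -0.65] -2.7
0.155 [-0.08 -0.02 -0.87] -3.7
0.138 [-0.09 -0.02 -1.09] -4.6
0.122 [-0.09 -0.02 -1.31] -5.5
0.105 [-0.09 -0.02 -1.54] -6.5
0.089 [-0.09 -0.02 -1.76] -7.4
0.073 [-0.08 -0.02 -1.98] -8.3
0.056 [-0.07 -0.02 -2.2 ] -9.3
0.04 [-0.06 -0.02 -2.42] -10.2
```

Contact force is about 3 N, as expected. I'll go slower now.

Request:
servo_tool --plan '[0,0,-0.2,-0.8,0,-0.05,0,-0.4,-1.8,0,-0.05,0,-0.65,-2.7,0,-0.1,0,-0.85,-3.7,0,-0.1,0,-1.1,-4.6,0,-0.1,0,-1.3,-5.5,0,-0.1,0,-1.5,-6.5,0,-0.1,0,-1.7,-7.4,0,-0.1,0,-1.85,-8.3,0,-0.1,0,-2.0,-9.0,0]'

```text
clock: 5.82
eef_pos: [641.5, -188.3, 189.9]
eef_rot: [0.706, -0.034, 0.036, -0.706]
force: [2.1, 1.8, -0.6]
opening: 0.2
```

```bash
python3 arc.py .07 0 8 14.5
```

```text
t 5.83 F niche [-1.88  2.06 -0.56] tcp [-24.1 106.2 189.9] hand ang 0.06
0.07 [ 0.01 -0.01 -0.02] 0.6
0.06 [-0.   -0.01 -0.15] -0.0
0.05 [-0.02 -0.01 -0.29] -0.6
0.04 [-0.03 -0.01 -0.42] -1.2
0.03 [-0.04 -0.01 -0.56] -1.7
0.02 [-0.05 -0.01 -0.69] -2.3
0.01 [-0.06 -0.01 -0.83] -2.9
0.0 [-0.07 -0.01 -0.96] -3.5
```

Request:
servo_tool --plan '[0,0,-0.1,-0.5,0,0,0,-0.2,-1,0,0,0,-0.3,-1.5,0,0,0,-0.4,-2,0,0,0,-0.5,-2.5,0,0,0,-0.6,-3,0,0,0,-0.7,-3.4,0]'

```text
clock: 6.7
eef_pos: [640.6, -195.4, 189.8]
eef_rot: [0.707, -0.013, 0.015, -0.707]
force: [-1.0, 1.4, -0.8]
opening: 0.1
```

Request:
servo_tool --plan '[0,0,-0.1,0,0,0,0,-0.2,0,0]'

```text
clock: 6.95
eef_pos: [640.5, -197.5, 189.8]
eef_rot: [0.707, -0.013, 0.014, -0.707]
force: [-1.1, 3.1, 0.3]
opening: 0.3
```

Request:
servo_tool --plan '[0,0,-0.1,0,0,0,0,-0.2,0,0]'

```text
clock: 7.2
eef_pos: [640.5, -198.4, 189.8]
eef_rot: [-0.707, 0.013, -0.014, 0.707]
force: [-3.1, 7.5, 2.4]
opening: 0.1
```

Request:
servo_tool --plan '[0,0,-0.1,0,0,0,0,-0.15,0,0]'

```text
clock: 7.45
eef_pos: [640.5, -198.4, 189.8]
eef_rot: [-0.706, 0.013, -0.013, 0.708]
force: [-4.3, 7.7, 2.3]
opening: -0.4
```

The hand stopped moving and the force rose to about 8 N, so the gate is on its stop. I'll back off and rise.

Request:
servo_tool --plan '[0,0,0.5,0,0,0,0,4,0,0,0,-5,5,0,0,0,-9,5,0,0,0,-9,18,0,0,0,-9,25,0,0,0,-9,25,0,0,0,-9,25,0,0]'

```text
clock: 8.45
eef_pos: [649.7, 57.0, 280.4]
eef_rot: [-0.705, 0.01, -0.011, 0.709]
force: [0.1, -0.5, -0.1]
opening: -0.2
```

```bash
python3 look.py pics/top3.png 260 470 80 290
python3 - <<'E'
from h import *
import pickle
f=pickle.load(open("top.pkl","rb"));P=w2n(cloud(f));z=P[...,2]
k=(P[...,0]>-46)&(P[...,0]<-8)&(P[...,1]>-60)&(P[...,1]<60)&(z>140)&(z<230)
for lo in range(-60,60,6):
    kk=k&(P[...,1]>=lo)&(P[...,1]<lo+6)
    if kk.sum():q=P[kk];print(lo,kk.sum(),q.min(0).round(1),np.median(q,0).round(1),q.max(0).round(1))
go([[-28,0,260]])
E
```

```text
gate ang -2.7755575615628914e-17
-60 14 [-16.6 -58.8 181.5] [-12.7 -56.4 186.7] [ -8.  -54.2 190. ]
-48 7 [-24.1 -43.9 144. ] [-16.7 -43.2 153.2] [ -9.8 -42.1 165. ]
-42 18 [-24.  -41.9 149.6] [-16.4 -39.1 152.8] [ -9.2 -36.2 164.4]
-36 20 [-24.2 -35.7 149.1] [-14.8 -32.7 152.1] [ -9.2 -30.2 210.6]
-30 20 [-24.3 -29.8 148.4] [-12.1 -27.5 164.3] [ -8.4 -24.4 217.4]
-24 7 [-11.9 -23.1 206.8] [-10.8 -21.  213. ] [ -8.8 -18.9 214.8]
-18 42 [-44.4 -17.6 198.5] [-24.9 -14.4 208.9] [ -8.3 -12.4 215. ]
-12 36 [-45.1 -10.8 199.3] [-28.   -8.7 208.2] [ -9.2  -7.1 212.2]
-6 53 [-45.   -5.8 198.3] [-27.8  -3.2 205.1] [-8.100e+00 -1.000e-01  2.082e+02]
0 34 [-45.1   1.5 195.8] [-27.8   2.9 201.7] [ -9.5   4.8 204.5]
6 53 [-45.1   6.2 187.3] [-26.4   9.  198.5] [ -8.4  11.8 201.3]
12 22 [-45.1  12.3 190.4] [-26.9  14.3 193.6] [ -8.3  17.  197.3]
18 7 [-12.2  18.2 180.7] [-11.4  21.1 190. ] [ -9.1  23.1 193.8]
24 30 [-19.6  24.  150.2] [-13.9  28.  187.5] [ -8.   30.  203.3]
30 3 [-11.4  31.3 148.8] [ -9.3  34.5 182.6] [ -9.1  34.6 183.3]
36 7 [-12.3  36.5 172.2] [-11.4  38.1 180.6] [ -8.5  41.  185.1]
42 9 [-12.3  42.1 164. ] [-11.6  45.1 175.5] [ -8.3  48.  181.8]
48 6 [-11.8  49.8 162.3] [-11.1  51.3 172.8] [ -8.9  52.9 176. ]
54 15 [-20.   54.3 154.2] [-14.7  57.  165.3] [ -8.4  59.9 176.3]
t 8.5 tcp niche [-268.5  105.2  280.5] F niche [-0.9 -0.1 -0.9] open -0.1
tool axes in niche
 [[-0.007 -0.004 -1.   ]
 [ 1.     0.001 -0.007]
 [ 0.001 -1.     0.004]]
[-28, 0, 260] -> [-10.69   1.93 -23.98]
```

View pics/top3.png

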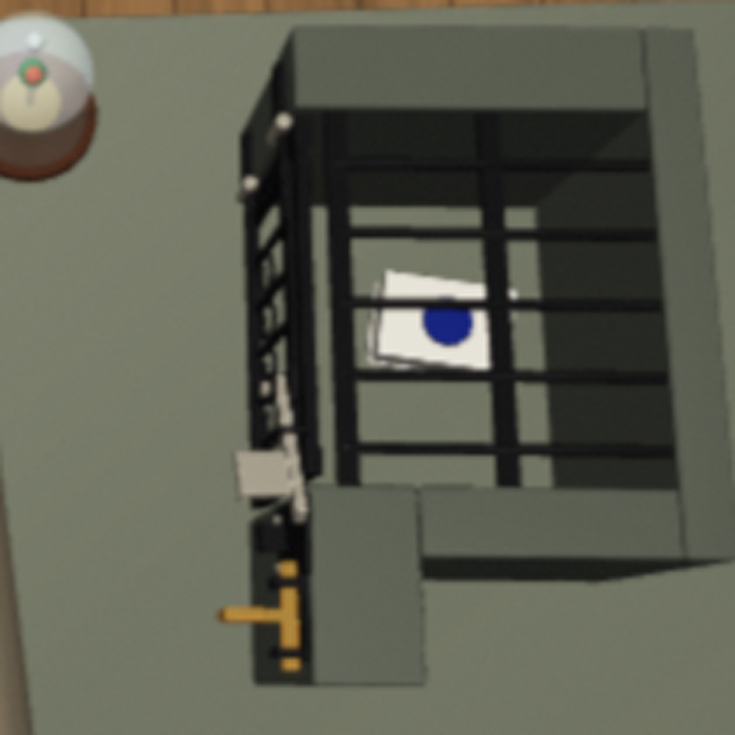

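The gate is shut (angle 0). The pad is at crop (265,472), still raised about 0.45, and the snib tab is at (250,615). The keeper is at (270,530); its depth points reach y −25, so a finger at y≈−8±11 clears it.

Request:
servo_tool --plan '[-5,0,-6,0,0,-10.9,0,-12,0,0,-10.9,0,-18,0,0,-10.9,0,-23.7,0,0,-10.9,2,-23.7,0,0,-10.9,4.5,-23.7,0,0,-10.9,4.5,-23.7,0,0,-10.9,4.5,-23.7,0,0]'

```text
clock: 9.5
eef_pos: [533.6, -178.1, 235.4]
eef_rot: [-0.706, 0.011, -0.012, 0.708]
force: [0.1, -0.5, 0.2]
opening: -0.2
```

Run:
```python
from h import *
go([[-31,-2,219],[-31,-5,200],[-31,-8,177.5]])
```

```text
t 9.5 tcp niche [-30.1  -1.9 235.4] F niche [0.5 0.1 0.2] open -0.2
tool axes in niche
 [[-0.006 -0.004 -1.   ]
 [ 1.     0.003 -0.006]
 [ 0.003 -1.     0.004]]
[-31, -2, 219] -> [-0.01  1.64  0.08]
[-31, -5, 200] -> [-0.32  3.54  0.08]
[-31, -8, 177.5] -> [-0.63  5.79  0.07]
```

Request:
servo_tool --plan '[0,0.6,0.1,0,0,0,1.1,0.1,0,0,0,1.4,0.1,0,0,0,1.7,0.1,0,0,-0.05,2,0.1,0,0,-0.1,2.3,0.1,0,0,-0.15,2.6,0.1,0,0]'

```text
clock: 10.38
eef_pos: [532.2, -177.1, 209.3]
eef_rot: [-0.706, 0.01, -0.012, 0.708]
force: [-0.9, -0.3, 2.9]
opening: -0.2
```

Request:
servo_tool --plan '[-0.05,0.3,0,0,0,-0.1,0.6,0,0,0,-0.15,0.9,0,0,0,-0.2,1.2,0,0,0,-0.25,1.5,0,0,0]'

```text
clock: 11.0
eef_pos: [529.7, -176.9, 194.0]
eef_rot: [-0.706, 0.011, -0.012, 0.708]
force: [-2.4, 0.7, 2.8]
opening: -0.2
```

Request:
servo_tool --plan '[-0.05,0.3,0,0,0,-0.1,0.6,0,0,0,-0.1,0.9,0,0,0,-0.15,1.15,0,0,0,-0.2,1.3,0,0,0,-0.2,1.4,0,0,0]'

```text
clock: 11.75
eef_pos: [527.8, -176.9, 180.0]
eef_rot: [-0.706, 0.01, -0.012, 0.708]
force: [-0.3, -0.2, 1.3]
opening: -0.3
```

Request:
servo_tool --plan '[0,0.1,0,0,0,0,0.2,0,0,0]'

```text
clock: 12.0
eef_pos: [527.7, -176.8, 177.9]
eef_rot: [-0.706, 0.011, -0.012, 0.708]
force: [-1.9, -0.5, 1.9]
opening: -0.0
```

Request:
servo_tool --plan '[0,0.1,0,0,0,0,0.15,0,0,0]'

```text
clock: 12.25
eef_pos: [527.7, -176.9, 177.4]
eef_rot: [-0.706, 0.01, -0.013, 0.708]
force: [-6.7, 1.7, 14.1]
opening: 0.0
```

Request:
servo_tool --plan '[0,0.1,0,0,0,0,0.1,0,0,0]'

```text
clock: 12.5
eef_pos: [527.6, -176.9, 177.4]
eef_rot: [-0.705, 0.01, -0.013, 0.709]
force: [-5.9, 1.9, 12.6]
opening: -0.2
```

The bar is level: TCP z is 177.4 against 177.5 expected, and the force rose. Next is the snib.

Request:
servo_tool --plan '[0,-1,0,0,0,0,-6,0,0,0,-3,-8,1,0,0,-8,-8,1,0,0,-11.7,-8,1,0,0,-11.7,-8,1,0,0,-11.7,-8,1,0,0]'

```text
clock: 13.38
eef_pos: [411.4, -163.3, 257.6]
eef_rot: [-0.705, 0.01, -0.013, 0.709]
force: [-0.8, -0.2, 0.2]
opening: 0.2
```

Run:
```python
from h import *
go([[-41,-123,186],[-41,-104,186],[-41,-73,186]]);print(observe()["joint_pos"].round(2))
```

```text
t 13.38 tcp niche [ -40.2 -124.6  257.6] F niche [ 0.2 -0.8  0.2] open 0.2
tool axes in niche
 [[-0.006 -0.005 -1.   ]
 [ 1.     0.004 -0.006]
 [ 0.004 -1.     0.005]]
[-41, -123, 186] -> [0.13 7.16 0.04]
[-41, -104, 186] -> [2.03 7.17 0.03]
[-41, -73, 186] -> [5.13 7.18 0.01]
[-0.15 -0.12  0.4   1.91  0.04  1.33  1.78]
```

Request:
servo_tool --plan '[0,4,0,0,0,0,7.2,0,0,0,0,7.2,0,0,0,0.8,7.2,0,0,0,1.4,7.2,0,0,0,1.8,7.2,0,0,0,2.1,7.2,0,0,0,2.4,7.2,0,0,0]'

```text
clock: 14.38
eef_pos: [435.6, -163.8, 185.7]
eef_rot: [-0.705, 0.01, -0.013, 0.709]
force: [-3.3, -0.8, 1.8]
opening: 0.2
```

Request:
servo_tool --plan '[0.3,0,0,0,0,0.6,0,0,0,0,0.9,0,0,0,0,1.2,0,0,0,0,1.5,0,0,0,0,1.8,0,0,0,0]'

```text
clock: 15.12
eef_pos: [453.7, -164.5, 185.8]
eef_rot: [-0.705, 0.01, -0.013, 0.709]
force: [-2.2, -0.4, 1.3]
opening: 0.2
```

Run:
```python
from h import *
go([[-41,-73,186]])
```

```text
t 15.12 tcp niche [-40.6 -82.3 185.8] F niche [ 0.5 -2.2  1.3] open 0.2
tool axes in niche
 [[-0.006 -0.005 -1.   ]
 [ 1.     0.004 -0.006]
 [ 0.004 -1.     0.005]]
[-41, -73, 186] -> [ 0.93 -0.02  0.03]
```

Request:
servo_tool --plan '[0.2,0,0,0,0,0.4,0,0,0,0,0.55,0,0,0,0,0.7,0,0,0,0,0.8,0,0,0,0]'

```text
clock: 15.75
eef_pos: [461.5, -164.9, 185.7]
eef_rot: [-0.705, 0.011, -0.013, 0.709]
force: [-7.2, -0.2, 4.4]
opening: 0.1
```

Request:
servo_tool --plan '[0.1,0,0,0,0,0.2,0,0,0,0]'

```text
clock: 16.0
eef_pos: [461.7, -164.9, 185.6]
eef_rot: [-0.705, 0.012, -0.011, 0.709]
force: [-18.4, 1.2, 12.6]
opening: -0.0
```

Request:
servo_tool --plan '[0.1,0,0,0,0,0.15,0,0,0,0]'

```text
clock: 16.25
eef_pos: [461.6, -164.9, 185.6]
eef_rot: [-0.705, 0.014, -0.01, 0.709]
force: [-14.2, 1.6, 10.4]
opening: -0.0
```

The snib is hard on its end stop: no motion while the force rose to 18 N. I'll back off, rise and check.

Request:
servo_tool --plan '[-0.5,0,0,0,0,-3,0,0,0,0,-4,-5,1,0,0,-4,-11,6,0,0,-2,-11,12,0,0,0,-11,18,0,0,0,-11,25,0,0,0,-11,28,0,0,0,-11,28,0,0,0,-11,28,0,0]'

```text
clock: 17.5
eef_pos: [471.8, 113.7, 297.4]
eef_rot: [-0.705, 0.014, -0.011, 0.709]
force: [0.3, -1.2, 0.5]
opening: 0.1
```

```bash
python3 look.py pics/top4.png 260 470 80 290
python3 - <<'E'
from h import *
import pickle
f=pickle.load(open("top.pkl","rb"));P=w2n(cloud(f));z=P[...,2]
def st(k,n):
    q=P[k];print(n,len(q),q.min(0).round(1),np.median(q,0).round(1),q.max(0).round(1))
X,Y=P[...,0],P[...,1]
st((abs(z-203)<5)&(X>-56)&(X<-26)&(Y>-110)&(Y<-30),"tab")
st((X>-43)&(X<-28)&(Y>-24)&(Y<5)&(z>140)&(z<230),"pad")
st((abs(z-198)<4)&(X>-12)&(X<3)&(Y>80)&(Y<200),"rail")
st((abs(z-160)<8)&(X>-45)&(X<-25)&(Y>-30)&(Y<10),"pad2")
g=grab_frame("scene");cv2.imwrite("pics/s2.png",cv2.resize(g["color"][:,:,::-1][80:240,40:270],None,fx=3.4,fy=3.4,interpolation=2))
go([])
E
```

```text
gate ang 0.00499999999999997
tab 46 [-55.1 -62.6 199.5] [-42.5 -59.2 202.8] [-31.6 -55.7 207.7]
pad 80 [-43.  -23.3 161.3] [-35.4  -9.4 165.9] [-28.2   4.9 169.8]
rail 103 [ -1.3  80.9 194.1] [  0.5 141.  197.9] [  3.  198.4 201.9]
pad2 129 [-44.9 -27.8 157.5] [-34.7 -11.6 165.6] [-25.2   5.5 168. ]
t 17.6 tcp niche [-318.6  -74.9  297.6] F niche [-0.1  1.1 -0.1] open -0.1
tool axes in niche
 [[-0.003 -0.007 -1.   ]
 [ 1.    -0.004 -0.003]
 [-0.004 -1.     0.007]]
```

View pics/top4.png

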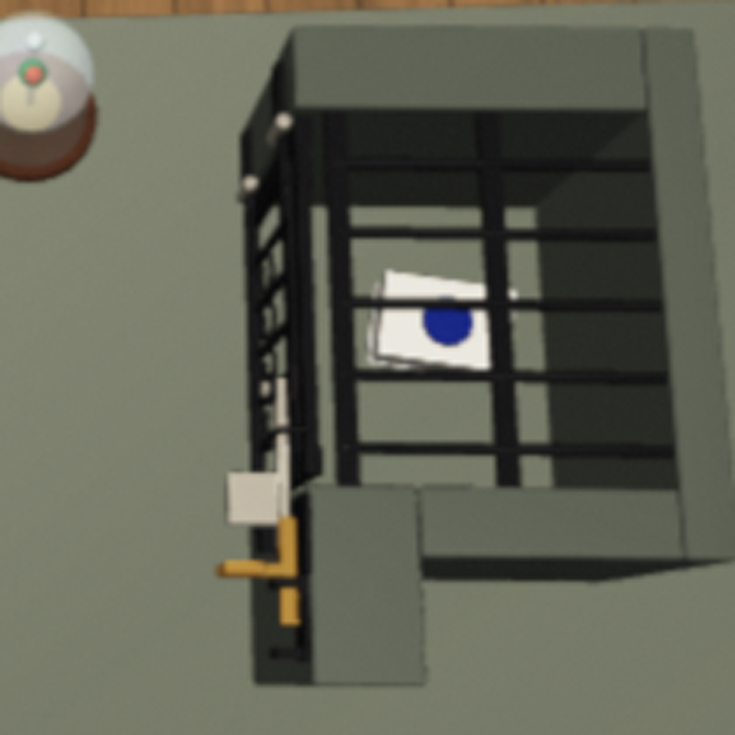

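View pics/s2.png

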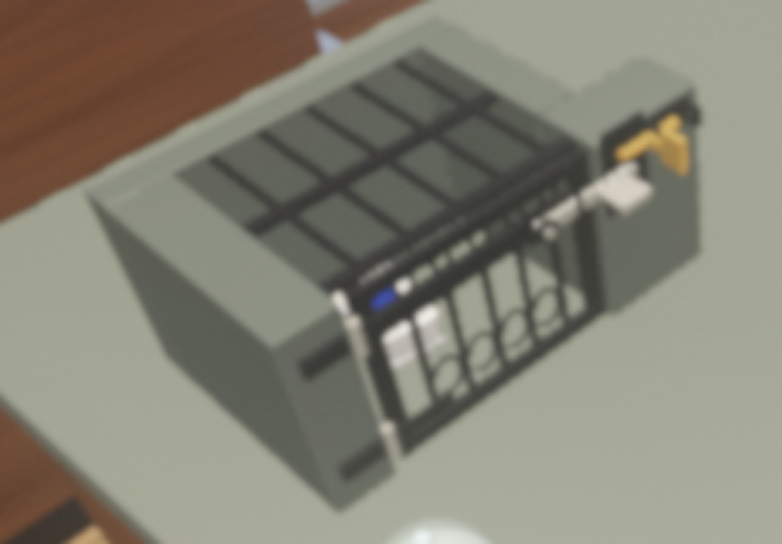

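Both views show the gate flush, the bar level (pad at z≈166 against 166.5), and the snib moved along with its bolt over the bar tip (top crop 288,525). The tab reads y≈−59 median, and I'll check its travel to subpixel precision.

Run:
```python
from h import *
import pickle
a=cv2.imread("pics/top3.png");b=cv2.imread("pics/top4.png")
t=a[600:632,214:272];r=cv2.matchTemplate(b[530:640,200:290],t,cv2.TM_SQDIFF_NORMED)
_,_,l,_=cv2.minMaxLoc(r);print(l,r.min());dv=(l[1]+530-600)/3.5;du=(l[0]+200-214)/3.5
f=pickle.load(open("top.pkl","rb"))
Rm=cv2.Rodrigues(np.array(f["rvec"],float))[0]
def pr(p): 
    c=Rm@n2w(p)+np.array(f["tvec"]).ravel();return np.array([f["fx"]*c[0]/c[2]+f["cx"],f["fy"]*c[1]/c[2]+f["cy"]])
print("seen px",du,dv)
for s in (26,28,30): print(s,pr([-41,-88+s,203])-pr([-41,-88,203]))
```

```text
(14, 24) 0.006697393
seen px 0.0 -13.142857142857142
26 [ -0.30843424 -12.04056233]
28 [ -0.33201911 -12.96126132]
30 [ -0.35558399 -13.88117987]
```

The travel reads about 28.4–29 mm against 30 mm, which is within error but worth checking. I'll look closer with the wrist camera.

Run:
```python
from h import *
s=observe();f=grab_frame("wrist");T=f["T_tool_cam"];print(np.round(T,3),f["fx"])
Rt=R.from_quat(s["eef_rot"]).as_matrix()
# where the camera axis hits z=200 and where the tab appears now
def proj(p,tcp):
    q=np.linalg.inv(T)@np.r_[Rt.T@(n2w(p)-tcp),1];return f["fx"]*q[0]/q[2]+f["cx"],f["fy"]*q[1]/q[2]+f["cy"],q[2]
for n in ([-318,-75,297],[-140,-68,300],[-110,-68,330],[-41,-68,330]):
    print(n,[np.round(proj(p,n2w(n))) for p in ([-41,-62,203],[0,-130,200],[0,-5,200])])
go([[-110,-68,330]])
```

```text
[[-0.000e+00  9.650e-01  2.610e-01 -6.553e+01]
 [ 1.000e-03 -2.610e-01  9.650e-01 -1.311e+02]
 [ 1.000e+00  1.000e-03 -0.000e+00 -1.249e+00]
 [ 0.000e+00  0.000e+00  0.000e+00  1.000e+00]] 299.4154611501536
[-318, -75, 297] [array([-95., 214., 236.]), array([-173.,  126.,  221.]), array([-119.,  277.,  253.])]
[-140, -68, 300] [array([132., 205., 238.]), array([ 69., 117., 223.]), array([ 92., 268., 256.])]
[-110, -68, 330] [array([179., 195., 267.]), array([126., 116., 253.]), array([141., 252., 285.])]
[-41, -68, 330] [array([256., 195., 268.]), array([208., 117., 253.]), array([213., 252., 285.])]
t 17.65 tcp niche [-318.6  -74.9  297.6] F niche [-0.6 -0.4  0.3] open 0.0
tool axes in niche
 [[-0.003 -0.007 -1.   ]
 [ 1.    -0.004 -0.002]
 [-0.004 -1.     0.007]]
[-110, -68, 330] -> [  0.62  -3.38 -20.84]
```

Request:
servo_tool --plan '[-1.5,-0.5,-6,0,0,-1.5,-0.5,-12,0,0,-1.5,-0.5,-18,0,0,-1.5,-0.5,-24,0,0,-1.5,-0.5,-24,0,0,-1.5,-0.5,-24,0,0]'

```text
clock: 18.4
eef_pos: [448.0, -126.6, 301.1]
eef_rot: [-0.704, 0.015, -0.012, 0.71]
force: [0.7, -0.4, -0.2]
opening: 0.2
```

Run:
```python
from h import *
s=observe();f=grab_frame("wrist");T=f["T_tool_cam"]
import pickle;pickle.dump((s,f),open("w.pkl","wb"))
Rt=R.from_quat(s["eef_rot"]).as_matrix();z=f["range_z"]
v,u=np.mgrid[0:384,0:512];c=np.stack([(u-f["cx"])/f["fx"]*z,(v-f["cy"])/f["fy"]*z,z,np.ones_like(z)],-1)
P=w2n((c@T.T)[...,:3]@Rt.T+s["eef_pos"]);X,Y,Z=P[...,0],P[...,1],P[...,2]
def st(k,n):
    q=P[k];print(n,len(q),np.percentile(q,2,0).round(1),np.median(q,0).round(1),np.percentile(q,98,0).round(1))
st((abs(Z-203)<4)&(X>-56)&(X<-26)&(Y>-110)&(Y<-30),"tab top")
st((abs(Z-200)<4)&(X>4)&(X<30)&(Y>-200)&(Y<8),"pier top")
st((Z>172)&(Z<198)&(X>-54)&(X<-28)&(Y>-75)&(Y<-48),"tab face")
st((abs(Z-166)<6)&(X>-44)&(X<-28)&(Y>-40)&(Y<20),"pad")
st((abs(Z-183)<12)&(X>-24)&(X<-8)&(Y>-110)&(Y<-10),"bolt")
st((abs(Z-160)<15)&(X>-24)&(X<-5)&(Y>-60)&(Y<-20),"bar tip")
cv2.imwrite("pics/w1.png",cv2.resize(f["color"][90:290,130:400,::-1],None,fx=2.9,fy=2.9,interpolation=2))
```

```text
tab top 311 [-52.8 -63.5 199.4] [-40.5 -60.2 202.1] [-28.4 -55.7 203.5]
pier top 4329 [   4.5 -129.6  198. ] [ 17.3 -78.3 199.5] [ 29.5 -16.3 200.8]
tab face 315 [-53.1 -63.8 172.6] [-41.4 -63.2 185.8] [-28.7 -59.4 197.5]
pad 385 [-42.9 -28.5 161.7] [-34.9 -17.8 165.8] [-28.3  -1.9 167.3]
bolt 936 [ -22.6 -109.1  176.9] [-12.9 -66.2 187.2] [ -8.3 -28.1 192.8]
bar tip 336 [-23.3 -42.  149.7] [-15.3 -29.2 163. ] [ -9.6 -20.7 166.8]
```

View pics/w1.png

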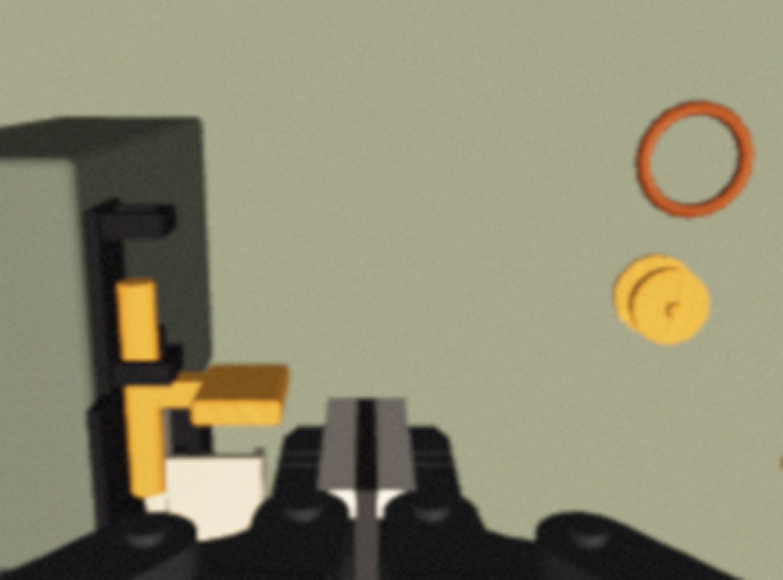

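The wrist view shows the bolt passing over the bar tip beneath it (at 145,490), with the tab at (240,395). The tab face reads y≈−63.2 against −62. I'll calibrate that against the pier's end face (y=−130) in the same frame.

Run:
```python
from h import *
import pickle
s,f=pickle.load(open("w.pkl","rb"));T=f["T_tool_cam"]
Rt=R.from_quat(s["eef_rot"]).as_matrix();z=f["range_z"]
v,u=np.mgrid[0:384,0:512];c=np.stack([(u-f["cx"])/f["fx"]*z,(v-f["cy"])/f["fy"]*z,z,np.ones_like(z)],-1)
P=w2n((c@T.T)[...,:3]@Rt.T+s["eef_pos"]);X,Y,Z=P[...,0],P[...,1],P[...,2]
k=(abs(Y+130)<6)&(X>4)&(X<60)&(Z>30)&(Z<190);q=P[k]
print(len(q),np.median(q,0));
for lo in range(30,190,40):
    kk=k&(Z>lo)&(Z<lo+40);print(lo,kk.sum(),np.median(Y[kk]))
k=(abs(X)<5)&(Y<-60)&(Y>-128)&(Z>40)&(Z<140);print("front face",k.sum(),np.median(X[k]))
k=(abs(Y+63)<3)&(X>-52)&(X<-30)&(Z>173)&(Z<197);print("tab",k.sum(),np.median(Y[k]),np.median(Z[k]))
go([[-41,-85,250],[-41,-85,186],[-41,-74,186]])
```

```text
683 [  32.1851181  -131.47967223  134.38937278]
30 90 -131.5468811400226
70 153 -131.50253608674035
110 174 -131.4722269247679
150 266 -131.4479582214234
front face 909 0.9109960959124037
tab 240 -63.303327647361364 185.71338685565178
t 18.45 tcp niche [-79.1 -89.3 301.1] F niche [-0.4  0.1  0.8] open -0.2
tool axes in niche
 [[-0.003 -0.007 -1.   ]
 [ 1.    -0.004 -0.003]
 [-0.004 -1.     0.007]]
[-41, -85, 250] -> [ 0.44  5.08 -3.85]
[-41, -85, 186] -> [ 0.47 11.48 -3.9 ]
[-41, -74, 186] -> [ 1.57 11.47 -3.9 ]
```

The pier end reads −131.5, a −1.5 mm bias. Corrected, the tab face is at −61.8 against −62, so the snib is fully home (30.2 mm of travel). The hand is clear.

```bash
python3 -c "
from h import *
print(observe()['force']);print(sign_off())"
```

```text
[0.10386898 0.39327459 0.76434148]
the job is handed in; nothing more can be done
None
```

The niche is closed up as asked, and I handed the job in at about 18.5 s of the 54 s allowed. With the fingers shut, I eased the gate along its arc onto its stop, pressed the bar level into its keeper, and pushed the snib home over the bar's tip. The hand finished about 10 cm above everything, with no contact force.

- **Gate:** its angle measured 0 to 0.005 rad. Near the stop the hand moved about 8–16 mm/s, and the push peaked at about 9 N.
- **Bar:** the pad top is at about 166 mm, against 166.5 mm expected. It met its stop at about 14 N up (16 N in all).
- **Snib:** the first top-camera readings gave about 28.4 mm of travel, short of the full 30 mm. A closer wrist-camera view, corrected for a 1.5 mm offset seen on the pier's end face, gave 30.2 mm. The snib also stopped dead under about 22 N in all, so I take it as fully home.
- **Everything else:** the box in the niche looked the same before and after. I did not measure the bench items again, but the hand never went near them.

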